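# Uncover the blue sample jar

## Robot

A 6-joint arm with a two-finger parallel gripper is mounted at the origin on a cart in front of the work surface, level with it; the furniture and walls round the work are solid. World frame = base frame: x ahead of the robot, y to its left, z up, the work surface at z = 0. Lengths are in mm, angles in rad, forces in N, time in s.
With the tool pointing down it reaches from about 400 to 925 mm from the base axis. Payload 12.5 kg.
Tool frame: the origin (TCP) lies midway between the tips of the shut fingers; the grasp point (between the pads) lies 19 mm behind it; z points along the fingers, y is the line along which they close (so a half turn about z gives the same grasp; the last joint's range is limited). The gripper opens to 95 mm and grips with 3 to 60 N. Pads are 20 mm wide; open, the fingers measure 119 mm over their backs; the gripper's body (75 mm by 180 mm) begins 59 mm behind the grasp point.
Start: joints at [1.064, 0.491, 1.559, -0, 1.092, -0.106], TCP at [243.832, 575.493, 214.661] pointing down, gripper open.
Joint ranges: [-3.1, 3.1], [-0.84, 2.19], [0.05, 2.79], [-1.13, 4.28], [0.06, 2.93], [-2.69, 2.69]. Speed limits (rad/s): [2.22, 2.22, 2.79, 3.14, 3.14, 3.14].

## Interface

Orientations are given as [roll, pitch, yaw] about the fixed x, y, z axes, in that order (R = Rz(yaw) Ry(pitch) Rx(roll)).
In Python, from cell import state, viewer, env, models gives the robot as it stands. The module is installed in compiled form; this text tells all that it offers.
- The arm moves only by the tool arm_command, never from a script. Its argument "rows" is a list of rows, each a list of 2 entries, a list of its own where there are three numbers: the shift along the tool's x, y, z normalised to -1 to 1, where 1 is 0.25 m, then the turn about the tool's z normalised to -1 to 1, where 1 is pi rad. A call has exactly 5 rows; each row shifts and turns the commanded pose from where the row before left it, along the tool's axes as they then stand; what a row does not reach is not made up. A row lasts 1/10 s, in which the tool goes at most 50 mm and 8.59 degrees, less where a joint would pass 70% of its speed; a pose out of reach is approached as far as the arm can. A call with a number of a shift or a turn outside -1 to 1 is refused whole. A call with a gripper value outside its range is refused whole. "claw" is the opening, from 0 (shut) to 1 (fully open), set as the call begins (left out, the last holds). The fingers move at their own pace and stop on an object; the grip force is fixed at half the most. Time passes only in rows, so rows that do not move let the fingers close, or fill a call up. It gives the time, the measured TCP pose, the force, the opening and the grip force at its end, in the units of the state.
- state(): the state, without advancing time (a new reading comes with each control period).
- viewer.read_camera(name): name is "scene" or "top" or "wrist"; returns (picture, depth): 480x640x3 uint8, red, green, blue; 480x640 float32, mm along the optical axis (not along the pixel's ray), 0 where there is no reading.
- viewer.get_calibration(name): a dict with "camera_matrix" (3x3 intrinsics, pixels), "world_to_cam" (4x4, takes a point from world to camera coordinates). Camera axes: x right, y up, looking along -z (the intrinsics and any distortion apply to the point x, -y, -z); pixel columns grow to the right and rows downward; lengths in mm; the calibration is good to about 2 mm. A picture is of the moment at which its call begins: read the wrist's pose just before it. get_calibration takes no time and is no camera call; for the wrist camera it gives the pose at the moment of the call.
- env.job_done(): hands the job in; it is judged then, once.
Trained networks look in the newest picture that a camera, given by its name, has taken for a name from the list of things; names that differ only in an ending like _2 or _b are one class to them, and where a whole thing is asked for, a point or a joint stands for the part that bears it (a point fixed in the world has none). Each returns a list of dicts, best first, with "confidence" (0 to 1); they miss things now and then, are a little off and sometimes report something else, mostly with a low value. They report only what shows in the picture. A call takes as long as a camera call. They do not tell look-alikes from the thing itself.
- models.search_frame(camera, label): "position" ([x, y, z] in mm, in world coordinates, good to about 4 mm: the middle of the surface that is visible of it).
- models.mark_of(camera, label): "position" ([x, y, z] in mm, in world coordinates, good to about 4 mm: a listed point, or the origin of a listed thing).
The state is a dict: "t": time; "joints": joint angles; "qvel": joint speeds; "tau": joint torques, N m; "eef_pos": TCP position; "tcp_rot": TCP orientation; "ft_force": force on the tool from outside, world axes, zero at the start; "moment": the same for the moment, N m; "opening": opening from 0.0 (shut) to 1.0 (fully open); "grip_force": force on a finger pad.
Only numpy, scipy, OpenCV 4.12 (cv2) and the standard library are available. Lean on these libraries where they do the work, as an engineer would, in place of code of your own. Each camera call takes 0.05 s, during which the arm holds its last target. There are 200 camera calls.

## Task

Open the blue porcelain jar so that the vial inside can be reached: lift its lid off by the black knob and set it down gently, knob up, lying wholly on the round cork mat. Leave the blue jar standing where it is, and leave the white jar closed and where it is.

Things in the scene. Friction and masses are not known exactly. Their poses are not given: they have to be found in the camera images.
- blue_knob (a point): Centre of the black knob in the middle of the blue lid, which lies loose on the blue jar. The knob is an upright cylinder 28 mm across and 23 mm high on a thin stem; the point is half-way up it, 12 mm below its top and 21 mm above the lid's disc. z points up along the knob. 97 mm above the bench on the closed jar, 37 mm above it when the lid lies on the mat.
- blue_lid: The blue lid: a flat disc 96 mm across and 6 mm thick; below it a 6 mm deep plug, 74 mm across, sits in the jar's mouth with 2 to 3 mm play all round. About 0.15 kg. Origin at the centre of the plug's underside, 33 mm below the knob point; z up along the knob.
- blue_jar: Blue porcelain jar, round, 90 mm across, 70 mm high, walls 5 mm thick, about 0.7 kg, standing loose on the bench with a small vial inside. Origin at the centre of its underside, z up.
- mat_top (a point): Round cork mat, 150 mm across and 4 mm thick, fixed flat on the bench; the point is the centre of its upper face.
- white_knob (a point): Knob of the white lid on the white jar, which has the same shape and sizes as the blue one and must stay closed. The point lies as on the blue lid, 97 mm above the bench.
Things that resemble listed ones, but are neither listed nor needed, are in the scene too. Leave any red look-alike of the blue_lid alone.

How it is judged:
By the outcome, as a careful person would: the job done as asked, in the order asked, and still so for the second after the job is handed in, with the robot touching nothing.
It also fails if it takes over 42 s, if anything falls off the work surface, if the arm or the gripper's body presses on something with over 40 N, if the wrist force passes 120 N, or if a joint passes its speed limit or range.

## Working session

There is one attempt and no reset: what is moved stays moved. The work goes in short steps, Python scripts to look and compute and a tool call to move; the robot and the scene stay as the last step left them, time stands still between calls to the robot, and variables do not carry over. Pictures are saved under pics/ and viewed, at most 10 in all, crops included, and the job is handed in when it is done.

Besides the shell and the picture viewer there is one more tool, called after "Request:" in YAML: its name, and indented under it one key for each argument. arm_command: Moves the arm, as the interface text tells. Scaled input: -1 to 1 covers 0.25 m each way for a shift and pi rad each way for a turn. Its arguments: {"type":"object","properties":{"rows":{"type":"array","items":{"type":"array"}},"claw":{"type":"number"}},"required":["rows"]}

```bash
mkdir -p pics; python3 - <<'E'
from cell import state,viewer,env,models
import cv2,numpy as np
s=state();print(s)
for c in ["scene","top"]:
    im,d=viewer.read_camera(c); cv2.imwrite(f"pics/{c}0.png",im[:,:,::-1])
    k=viewer.get_calibration(c);K=np.array(k["camera_matrix"]);T=np.array(k["world_to_cam"])
    for l in ["blue_knob","blue_lid","mat_top","white_knob","blue_jar"]:
        for r in models.mark_of(c,l):
            p=T@np.r_[r["position"],1];q=K@np.array([p[0],-p[1],-p[2]])
            print(c,l,np.round(r["position"]),round(r["confidence"],2),np.round(q[:2]/q[2]))
E
```

```text
{'t': 0.0, 'joints': array([ 1.06437583e+00,  4.91601627e-01,  1.55946925e+00,  1.56943189e-05,
        1.09168526e+00, -1.05625249e-01]), 'qvel': array([ 0.0007223 ,  0.00019521, -0.00032111, -0.00017328,  0.00052791,
        0.0029939 ]), 'tau': array([ 4.98830577e-04, -6.12638783e+01, -2.58183324e+01,  6.93114032e-02,
        4.81494970e-02, -7.32671924e-05]), 'eef_pos': array([243.71293773, 575.2548061 , 214.02879183]), 'tcp_rot': array([-3.14043712e+00, -1.36506114e-04,  2.74079008e+00]), 'ft_force': array([ 0.30098602,  0.2052811 , -0.0883019 ]), 'moment': array([ 0.01287078,  0.03035451, -0.01777334]), 'grip_force': 0.0, 'opening': 1.003051342451377}
scene blue_knob [594. -50.  32.] 0.77 [343. 237.]
scene blue_knob [ 456. -110.   96.] 0.66 [294. 264.]
scene blue_lid [594. -52.  -0.] 0.75 [343. 249.]
scene blue_lid [ 454. -115.   68.] 0.65 [295. 276.]
scene mat_top [ 548. -271.    5.] 0.58 [386. 340.]
scene white_knob [480.  87. 100.] 0.66 [259. 191.]
scene blue_jar [ 452. -114.   -2.] 0.68 [295. 299.]
scene blue_jar [476.  87. 100.] 0.51 [257. 191.]
top blue_knob [598. -56.  36.] 0.95 [298. 219.]
top blue_knob [ 454. -116.   98.] 0.8 [332. 299.]
top blue_knob [475.  90.  95.] 0.74 [213. 286.]
top blue_lid [ 453. -113.   68.] 0.78 [330. 299.]
top blue_lid [597. -50.   2.] 0.63 [296. 222.]
top mat_top [ 547. -271.    4.] 0.89 [413. 249.]
top white_knob [476.  90.  98.] 0.57 [212. 285.]
```

View pics/scene0.png

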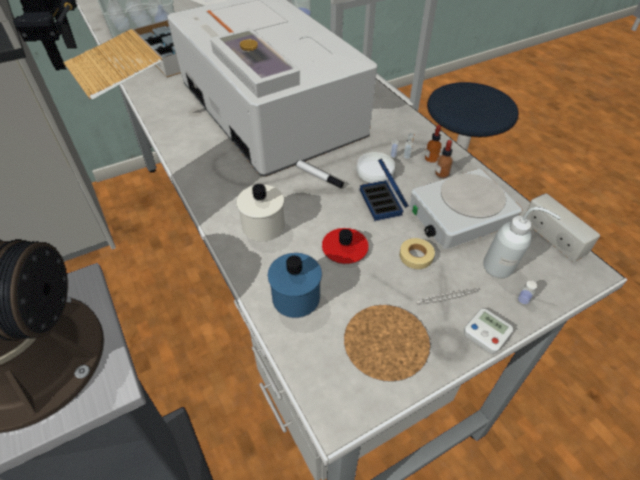

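View pics/top0.png

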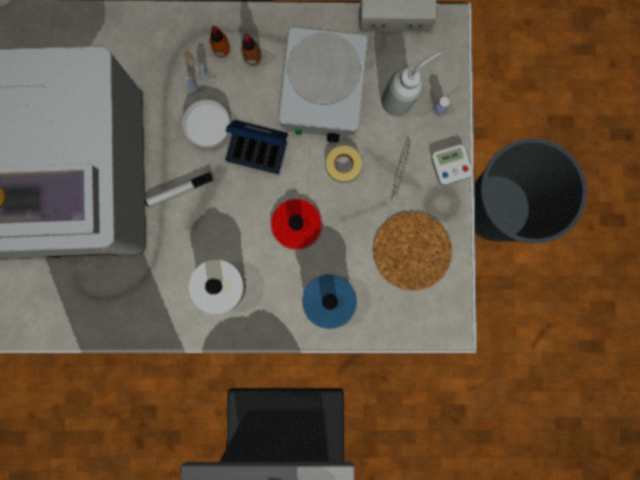

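The scene shows three lids with a black knob. They are the blue jar's lid (scene 294,264; top 330,300), the loose red look-alike (scene 346,237; top 296,222) and the white jar's lid (scene 259,191; top 214,286). The cork mat is at top (412,249). By the description I choose the lid on the blue jar. Next I'll check it in a close crop and take a precise measurement.

```bash
cat > h.py <<'E'
from cell import state,viewer,env,models
import cv2,numpy as np
def cloud(c):
    im,d=viewer.read_camera(c);k=viewer.get_calibration(c);K=np.array(k["camera_matrix"]);T=np.linalg.inv(np.array(k["world_to_cam"]))
    v,u=np.mgrid[:480,:640];d=d.astype(float)
    x=(u-K[0,2])/K[0,0]*d;y=(v-K[1,2])/K[1,1]*d
    P=np.stack([x,-y,-d,np.ones_like(d)],-1)@T.T
    P[d==0]=np.nan
    return im,P[...,:3]
def circ(m,P):
    """centre of the enclosing circle of the selected points, in xy; median z"""
    q=P[m][:,:2].astype(np.float32)
    c,r=cv2.minEnclosingCircle(q);return np.round([*c,r,np.nanmedian(P[m][:,2]),len(q)],1),np.round(q.mean(0),1)
def go(dx,dy,dz):
    w=state()["tcp_rot"][2];c,s=np.cos(w),np.sin(w)
    return np.round(np.array([dx*c+dy*s,dx*s-dy*c,-dz])/250,4)
E
python3 - <<'E'
from h import *
for c in ["top","scene"]:
    im,P=cloud(c);z=P[...,2];f=im.astype(int);ok=np.isfinite(z)
    def near(x,y,r):return ok&(np.hypot(P[...,0]-x,P[...,1]-y)<r)
    print(c,"knob",circ(near(455,-114,40)&(z>98)&(f.sum(-1)<150),P))
    print("lid",circ(near(455,-114,70)&(z>66)&(z<84)&(f[...,2]>f[...,0]+30),P))
    print("mat",circ(near(548,-271,95)&(abs(z)<15)&(f[...,0]>f[...,2]+40),P))
    m=ok&(P[...,1]>150)&(P[...,1]<900)&(P[...,0]<800)&(P[...,0]>150)&(z>60)
    for y in range(150,800,50):
        mm=m&(abs(P[...,1]-y)<25)
        if mm.any():print(y,"xmin",np.percentile(P[mm][:,0],1).round(),"zmax",np.percentile(P[mm][:,2],99).round(),end='; ')
    print()
    if c=="scene":cv2.imwrite("pics/crop.png",cv2.resize(im[220:325,245:385,::-1],None,fx=4,fy=4))
E
```

```text
top knob (array([ 449.1, -110.9,   13.5,  108.6,  207. ]), array([ 449.2, -110.9], dtype=float32))
lid (array([ 449.2, -111. ,   47. ,   76. , 2017. ]), array([ 449.3, -111. ], dtype=float32))
mat (array([ 5.444e+02, -2.706e+02,  7.550e+01,  3.900e+00,  4.868e+03]), array([ 543.6, -269.7], dtype=float32))
250 xmin 534.0 zmax 232.0; 300 xmin 531.0 zmax 233.0; 350 xmin 529.0 zmax 232.0; 400 xmin 527.0 zmax 239.0; 450 xmin 524.0 zmax 145.0; 
scene knob (array([ 452.9, -113.2,   14.1,  107.8,  195. ]), array([ 451.8, -116.2], dtype=float32))
lid (array([ 452.6, -112.9,   48.9,   75.5, 1597. ]), array([ 449.8, -119.1], dtype=float32))
mat (array([ 5.482e+02, -2.696e+02,  7.640e+01,  3.600e+00,  5.110e+03]), array([ 545.6, -274.3], dtype=float32))
200 xmin 551.0 zmax 179.0; 250 xmin 538.0 zmax 230.0; 300 xmin 535.0 zmax 231.0; 350 xmin 533.0 zmax 231.0; 400 xmin 531.0 zmax 241.0; 450 xmin 528.0 zmax 231.0; 500 xmin 184.0 zmax 352.0; 550 xmin 205.0 zmax 356.0; 600 xmin 257.0 zmax 316.0; 650 xmin 306.0 zmax 297.0; 700 xmin 518.0 zmax 199.0; 750 xmin 518.0 zmax 198.0;
```

View pics/crop.png

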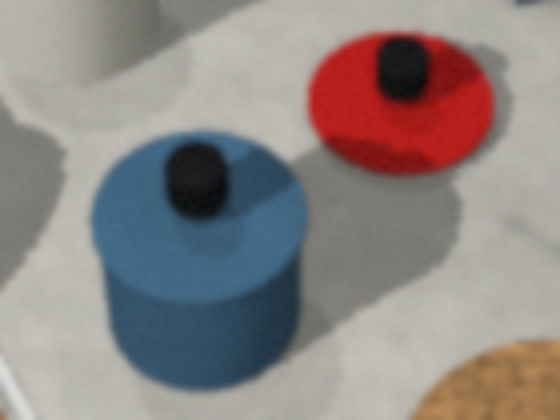

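The crop shows the closed blue jar with its knob at about (197,180), clearly distinct from the red lid at (403,100). Next I'm moving in past the machine's front face at x≈530.

Request:
arm_command:
  rows:
    - [[-0.116,-0.114,0],0]
    - [[-0.116,-0.114,0],0]
    - [[-0.116,-0.114,0],0]
    - [[-0.116,-0.114,0],0]
    - [[-0.116,-0.114,0],0]
  claw: 1

```text
t: 1.2
eef_pos: [322.1, 386.3, 214.8]
tcp_rot: [3.141, 0.0, 2.741]
ft_force: [1.2, 0.1, 0.4]
opening: 0.999
grip_force: 0.0
```

Request:
arm_command:
  rows:
    - [[-0.116,-0.114,0],0]
    - [[-0.116,-0.114,0],0]
    - [[-0.116,-0.114,0],0]
    - [[-0.116,-0.114,0],0]
    - [[-0.116,-0.114,0],0]

```text
t: 1.7
eef_pos: [400.1, 198.4, 214.9]
tcp_rot: [3.141, 0.001, 2.741]
ft_force: [0.6, 0.8, -1.0]
opening: 0.998
grip_force: 0.0
```

```bash
python3 -c "
from h import *
s=state();print(s['t'],s['eef_pos'],s['tcp_rot']);e=s['eef_pos'];print(go(451-e[0],-112-e[1],200-e[2]))"
```

```text
1.7 [400.09345931 198.40441444 214.88909684] [3.14103675e+00 5.29993803e-04 2.74092470e+00]
[-0.6718 -1.0639  0.0596]
```

Request:
arm_command:
  rows:
    - [[-0.067,-0.106,0.006],0]
    - [[-0.067,-0.106,0.006],0]
    - [[-0.067,-0.106,0.006],0]
    - [[-0.067,-0.106,0.006],0]
    - [[-0.067,-0.106,0.006],0]

```text
t: 2.2
eef_pos: [425.2, 44.0, 207.3]
tcp_rot: [3.141, 0.001, 2.741]
ft_force: [0.6, 0.1, 0.1]
opening: 0.999
grip_force: 0.0
```

Request:
arm_command:
  rows:
    - [[-0.067,-0.106,0.006],0]
    - [[-0.067,-0.106,0.006],0]
    - [[-0.067,-0.106,0.006],0]
    - [[-0.067,-0.106,0.006],0]
    - [[-0.067,-0.106,0.006],0]

```text
t: 2.7
eef_pos: [450.6, -110.8, 199.8]
tcp_rot: [3.141, 0.001, 2.741]
ft_force: [0.5, 0.6, -0.4]
opening: 1.001
grip_force: 0.0
```

Request:
arm_command:
  rows:
    - [[0,0,0],0]
    - [[0,0,0],0]
    - [[0,0,0],0]
    - [[0,0,0],0]
    - [[0,0,0],0]

```text
t: 3.2
eef_pos: [450.5, -108.7, 199.8]
tcp_rot: [3.141, 0.0, 2.742]
ft_force: [-0.5, 0.2, 0.0]
opening: 1.0
grip_force: 0.0
```

```bash
python3 - <<'E'
from h import *
s=state();print(s['t'],s['eef_pos'],s['tcp_rot'])
im,P=cloud("wrist");z=P[...,2];f=im.astype(int);ok=np.isfinite(z);cv2.imwrite("pics/wr.png",im[:,:,::-1])
n=ok&(np.hypot(P[...,0]-451,P[...,1]+112)<70)
for a,m in [("knob",n&(z>100)&(z<115)&(f.sum(-1)<180)),("lid",n&(z>66)&(z<84)&(f[...,2]>f[...,0]+30))]:
    if m.any():print(a,circ(m,P))
for l in ["blue_knob","mat_top"]:
    for r in models.mark_of("wrist",l):print(l,r)
E
```

```text
3.2 [ 450.48078233 -108.70766464  199.77631995] [3.14145020e+00 2.40530955e-04 2.74190467e+00]
knob (array([ 452.4, -111.1,   13.7,  108.4,  959. ]), array([ 451.6, -110.8], dtype=float32))
lid (array([ 452.7, -111.2,   47.8,   75.6, 7959. ]), array([ 450.2, -110.2], dtype=float32))
blue_knob {'position': [456.1, -111.7, 93.4], 'confidence': 0.87}
mat_top {'position': [549.2, -271.1, 3.4], 'confidence': 0.85}
```

View pics/wr.png

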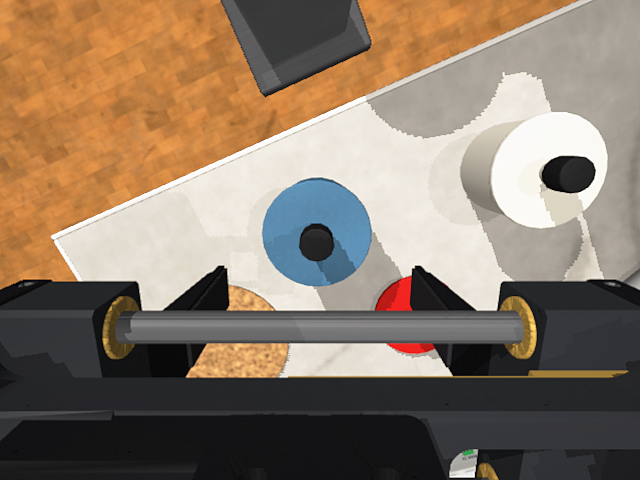

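The wrist view shows the blue lid, with its knob at (316,242), between the fingers. I'll descend onto it.

Request:
arm_command:
  rows:
    - [[-0.008,-0.007,0.07],0]
    - [[0,0,0.07],0]
    - [[0,0,0.07],0]
    - [[0,0,0.07],0]
    - [[0,0,0.05],0]

```text
t: 3.85
eef_pos: [451.4, -111.6, 116.2]
tcp_rot: [3.142, -0.001, 2.741]
ft_force: [0.6, -0.4, -0.8]
opening: 1.0
grip_force: 0.0
```

Request:
arm_command:
  rows:
    - [[0,0,0.04],0]
    - [[0,0,0.04],0]
    - [[0,0,0.03],0]
    - [[0,0,0.024],0]
    - [[0,0,0],0]

```text
t: 4.35
eef_pos: [451.5, -111.7, 83.1]
tcp_rot: [3.142, -0.001, 2.741]
ft_force: [-0.5, 0.5, 0.2]
opening: 1.004
grip_force: 0.0
```

Request:
arm_command:
  rows:
    - [[0,0,0],0]
    - [[0,0,0],0]
    - [[0,0,0],0]
    - [[0,0,0],0]
    - [[0,0,0],0]

```text
t: 4.85
eef_pos: [451.7, -111.8, 83.8]
tcp_rot: [3.141, 0.0, 2.741]
ft_force: [0.2, 0.2, -0.2]
opening: 0.998
grip_force: 0.0
```

Request:
arm_command:
  rows:
    - [[0,0,0],0]
    - [[0,0,0],0]
    - [[0,0,0],0]
    - [[0,0,0],0]
    - [[0,0,0],0]
  claw: 0.4

```text
t: 5.35
eef_pos: [451.6, -111.8, 83.6]
tcp_rot: [3.142, -0.0, 2.741]
ft_force: [-0.3, -0.8, 0.7]
opening: 0.637
grip_force: 0.0
```

Request:
arm_command:
  rows:
    - [[0,0,0],0]
    - [[0,0,0],0]
    - [[0,0,0],0]
    - [[0,0,0],0]
    - [[0,0,0],0]
  claw: 0

```text
t: 5.85
eef_pos: [451.6, -111.8, 83.6]
tcp_rot: [3.141, -0.0, 2.741]
ft_force: [-0.1, 0.2, -0.3]
opening: 0.289
grip_force: 30.0
```

Request:
arm_command:
  rows:
    - [[0,0,0],0]
    - [[0,0,0],0]
    - [[0,0,0],0]
    - [[0,0,0],0]
    - [[0,0,0],0]

```text
t: 6.35
eef_pos: [451.6, -111.8, 83.6]
tcp_rot: [3.142, -0.0, 2.741]
ft_force: [0.9, -0.8, 0.1]
opening: 0.288
grip_force: 30.0
```

The knob is gripped: opening 0.288 (about 27 mm) at 30 N. I'll lift straight up, slowly at first.

Request:
arm_command:
  rows:
    - [[0,0,-0.01],0]
    - [[0,0,-0.015],0]
    - [[0,0,-0.02],0]
    - [[0,0,-0.02],0]
    - [[0,0,-0.03],0]

```text
t: 6.85
eef_pos: [451.5, -111.7, 107.8]
tcp_rot: [3.142, -0.0, 2.741]
ft_force: [1.0, -0.8, -1.0]
opening: 0.286
grip_force: 30.0
```

Request:
arm_command:
  rows:
    - [[0,0,-0.04],0]
    - [[0,0,-0.04],0]
    - [[0,0,-0.04],0]
    - [[0,0,-0.03],0]
    - [[0,0,0],0]

```text
t: 7.35
eef_pos: [452.1, -111.9, 146.0]
tcp_rot: [3.141, 0.002, 2.741]
ft_force: [0.3, 0.7, -2.0]
opening: 0.286
grip_force: 30.0
```

```bash
python3 - <<'E'
from h import *
s=state();print(s['t'],s['eef_pos'],s['ft_force'],s['opening'])
im,P=cloud("scene");cv2.imwrite("pics/lift.png",cv2.resize(im[150:400,200:480,::-1],None,fx=2,fy=2))
im,P=cloud("wrist");z=P[...,2];f=im.astype(int)
m=np.isfinite(z)&(np.hypot(P[...,0]-451,P[...,1]+112)<70)&(z>100)&(f[...,2]>f[...,0]+30)
if m.any():
  print("lid",circ(m,P));q=P[m];A=np.c_[q[:,:2],np.ones(len(q))];print("tilt",np.linalg.lstsq(A,q[:,2],rcond=None)[0][:2])
m=np.isfinite(z)&(np.hypot(P[...,0]-546,P[...,1]+270)<95)&(abs(z)<15)&(f[...,0]>f[...,2]+40)
print("mat",circ(m,P) if m.any() else 0)
E
```

```text
7.35 [ 452.06037717 -111.93661671  145.99637052] [ 0.30614062  0.71273674 -1.95421959] 0.286364637116012
lid (array([  452.7,  -111.5,    48. ,   136.9, 12255. ]), array([ 436. , -104.3], dtype=float32))
tilt [-0.01345604  0.00451659]
mat (array([ 547. , -271.8,   76.4,    3. ,  430. ]), array([ 520.7, -308.9], dtype=float32))
```

View pics/lift.png

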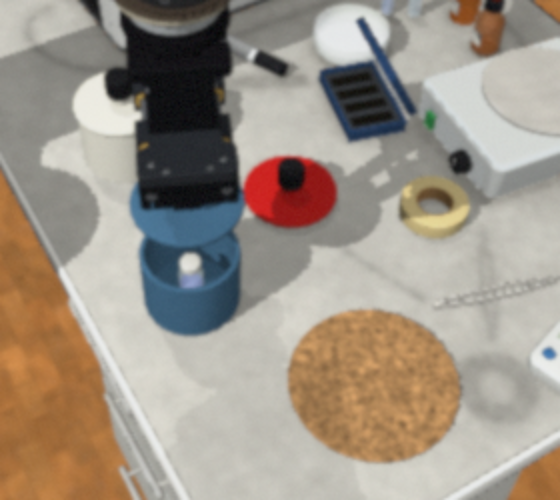

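The lid is off and level in the gripper (crop 190,210), the vial shows in the open jar at (190,270), and the mat is at (375,385). I'll carry the lid over to the mat.

Request:
arm_command:
  rows:
    - [[-0.03,-0.022,0],0]
    - [[-0.06,-0.044,0],0]
    - [[-0.07,-0.051,0],0]
    - [[-0.07,-0.051,0],0]
    - [[-0.07,-0.051,0],0]

```text
t: 7.95
eef_pos: [499.9, -192.7, 144.3]
tcp_rot: [3.141, -0.001, 2.741]
ft_force: [0.5, -0.6, -1.9]
opening: 0.292
grip_force: 30.0
```

Request:
arm_command:
  rows:
    - [[-0.07,-0.051,0],0]
    - [[-0.07,-0.051,0],0]
    - [[-0.07,-0.051,0],0]
    - [[-0.057,-0.042,0],0]
    - [[-0.03,-0.022,0],0]

```text
t: 8.45
eef_pos: [547.0, -272.0, 144.0]
tcp_rot: [3.141, -0.001, 2.74]
ft_force: [-0.7, 0.2, -1.3]
opening: 0.29
grip_force: 30.0
```

Request:
arm_command:
  rows:
    - [[0,0,0.04],0]
    - [[0,0,0.05],0]
    - [[0,0,0.05],0]
    - [[0,0,0.05],0]
    - [[0,0,0.05],0]

```text
t: 8.95
eef_pos: [546.3, -269.9, 83.5]
tcp_rot: [3.141, -0.001, 2.741]
ft_force: [0.4, -0.3, -1.9]
opening: 0.287
grip_force: 30.0
```

Request:
arm_command:
  rows:
    - [[0,0,0.05],0]
    - [[0,0,0.04],0]
    - [[0,0,0.03],0]
    - [[0,0,0.02],0]
    - [[0,0,0],0]

```text
t: 9.45
eef_pos: [546.4, -270.3, 49.3]
tcp_rot: [3.141, -0.001, 2.741]
ft_force: [-0.7, -0.3, -0.8]
opening: 0.292
grip_force: 30.0
```

```bash
python3 - <<'E'
from h import *
s=state();print(s['t'],s['eef_pos'],s['ft_force'],s['opening'])
im,P=cloud("wrist");z=P[...,2];f=im.astype(int)
n=np.isfinite(z)&(np.hypot(P[...,0]-547,P[...,1]+271)<95)
for a,m in [("lid",n&(z>20)&(f[...,2]>f[...,0]+30)),("mat",n&(abs(z)<12)&(f[...,0]>f[...,2]+40))]:
  if m.any():print(a,circ(m,P))
E
```

```text
9.45 [ 546.36312968 -270.29824686   49.26252792] [-0.67207296 -0.34913695 -0.7726653 ] 0.29175306690560066
lid (array([  547.5,  -270.2,    47.7,    41.7, 12162. ]), array([ 531.1, -263.1], dtype=float32))
mat (array([ 5.489e+02, -2.713e+02,  7.630e+01,  4.100e+00,  1.452e+04]), array([ 513.8, -256.4], dtype=float32))
```

Request:
arm_command:
  rows:
    - [[0.0,0,0.03],0]
    - [[0,0,0.025],0]
    - [[0,0,0.02],0]
    - [[0,0,0.012],0]
    - [[0,0,0],0]

```text
t: 10.0
eef_pos: [546.4, -270.3, 27.6]
tcp_rot: [3.141, -0.001, 2.741]
ft_force: [0.1, -0.6, -1.0]
opening: 0.288
grip_force: 30.0
```

Request:
arm_command:
  rows:
    - [[0,0,0.003],0]
    - [[0,0,0.003],0]
    - [[0,0,0.003],0]
    - [[0,0,0],0]
    - [[0,0,0],0]

```text
t: 10.5
eef_pos: [546.6, -270.4, 25.9]
tcp_rot: [3.142, 0.0, 2.741]
ft_force: [1.0, 0.2, -1.8]
opening: 0.289
grip_force: 30.0
```

Request:
arm_command:
  rows:
    - [[0,0,0.003],0]
    - [[0,0,0.002],0]
    - [[0,0,0.002],0]
    - [[0,0,0],0]
    - [[0,0,0],0]

```text
t: 11.0
eef_pos: [546.6, -270.3, 24.1]
tcp_rot: [3.142, 0.0, 2.741]
ft_force: [0.1, 0.1, -1.2]
opening: 0.291
grip_force: 30.0
```

Request:
arm_command:
  rows:
    - [[0,0,0.002],0]
    - [[0,0,0.001],0]
    - [[0,0,0],0]
    - [[0,0,0],0]
    - [[0,0,0],0]

```text
t: 11.5
eef_pos: [546.6, -270.4, 23.6]
tcp_rot: [3.142, 0.0, 2.741]
ft_force: [-1.4, 1.7, 4.6]
opening: 0.289
grip_force: 30.0
```

Contact: the vertical force went from −1.5 to +4.6 N at the expected height. I'll release, going only part-open first, then raise the arm.

Request:
arm_command:
  rows:
    - [[0,0,0],0]
    - [[0,0,0],0]
    - [[0,0,0],0]
    - [[0,0,0],0]
    - [[0,0,0],0]
  claw: 0.7

```text
t: 12.0
eef_pos: [546.6, -270.4, 23.3]
tcp_rot: [3.141, -0.0, 2.741]
ft_force: [0.0, 0.8, 0.2]
opening: 0.652
grip_force: 0.0
```

Request:
arm_command:
  rows:
    - [[0,0,0],0]
    - [[0,0,0],0]
    - [[0,0,0],0]
    - [[0,0,-0.01],0]
    - [[0,0,-0.02],0]

```text
t: 12.5
eef_pos: [546.4, -270.3, 30.9]
tcp_rot: [3.141, -0.001, 2.741]
ft_force: [0.6, -0.4, -0.2]
opening: 0.701
grip_force: 0.0
```

Request:
arm_command:
  rows:
    - [[0,0,-0.04],0]
    - [[0,0,-0.08],0]
    - [[0,0,-0.12],0]
    - [[0,0,-0.12],0]
    - [[0,0,-0.12],0]

```text
t: 13.0
eef_pos: [546.5, -270.3, 153.0]
tcp_rot: [3.142, 0.001, 2.741]
ft_force: [-0.3, -0.4, 0.4]
opening: 0.699
grip_force: 0.0
```

Request:
arm_command:
  rows:
    - [[0,0,-0.06],0]
    - [[0,0,-0.02],0]
    - [[0,0,0],0]
    - [[0,0,0],0]
    - [[0,0,0],0]

```text
t: 13.5
eef_pos: [546.2, -270.2, 169.8]
tcp_rot: [3.141, -0.002, 2.741]
ft_force: [0.4, -0.7, 0.3]
opening: 0.702
grip_force: 0.0
```

```bash
python3 - <<'E'
from h import *
s=state();print(s['t'],s['eef_pos'],s['ft_force'],s['opening'])
im,P=cloud("scene");cv2.imwrite("pics/end.png",cv2.resize(im[150:400,200:480,::-1],None,fx=2,fy=2))
im,P=cloud("wrist");z=P[...,2];f=im.astype(int)
n=np.isfinite(z)&(np.hypot(P[...,0]-547,P[...,1]+271)<95)
for a,m in [("lid",n&(z>11)&(z<25)&(f[...,2]>f[...,0]+30)),("mat",n&(abs(z)<10)&(f[...,0]>f[...,2]+40)),("knob",n&(z>44)&(z<55)&(f.sum(-1)<180))]:
  if m.any():print(a,circ(m,P))
E
```

```text
13.5 [ 546.1984118  -270.18841372  169.80368874] [ 0.38792357 -0.68910307  0.27493672] 0.701995621257468
lid (array([ 547.6, -269.9,   47.6,   15.7, 6666. ]), array([ 545.6, -269.2], dtype=float32))
mat (array([ 5.485e+02, -2.707e+02,  7.580e+01,  3.700e+00,  9.934e+03]), array([ 541.9, -268.2], dtype=float32))
knob (array([ 547.4, -269.6,   13.7,   48.5,  766. ]), array([ 547. , -269.6], dtype=float32))
```

View pics/end.png

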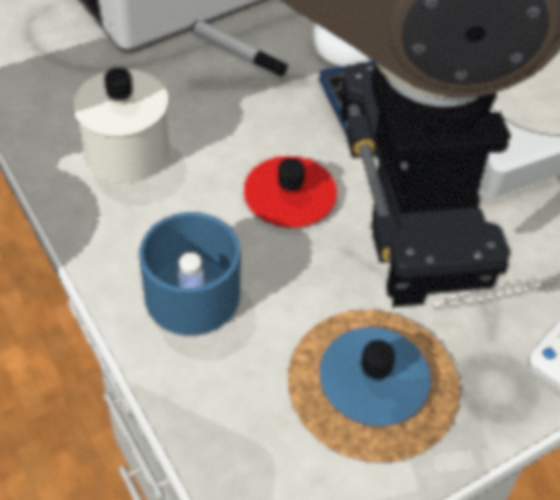

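The lid lies knob up in the middle of the mat (375,375), about 1 mm off centre by measurement. The blue jar stands open with its vial at (190,270), the white jar is closed, and the arm is clear.

```bash
python3 -c "
from cell import env
print(env.job_done())"
```

```text
the job is handed in; nothing more can be done
None
```

The blue jar is open and still in place with its vial in reach, its lid lies knob up about 1 mm off the centre of the cork mat, the white jar and the red lid were left untouched, and I handed the job in at about 13.6 s of the 42 s allowed; no verdict came back.

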